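Mount the neck-rest carriage on its dovetail and clamp it

TASK

Put the blue neck-rest carriage onto the green dovetail way by sliding it on from the open end, all the way until it meets the end stop. Then tighten its red wing knob clockwise as far as it goes, so that the carriage stays locked there, and let go. Leave the glue bottle and the mug standing where they are.

Things in the scene. Friction and masses are not known exactly. Their poses are not given: they have to be found in the camera images.
- rail: Fixed way: green plate 300 (x) x 120 (y) x 12 mm with a steel dovetail on top. Origin: centre of its underside, on the bench; z up; x runs along the dovetail from its open end (-x) to the end stop (+x). Plate x = -150 to -40 mm is a bare flat apron where the carriage can be set down in line. Dovetail x = -40 to 135 mm; stop face at x = 135, a dark block 60 mm wide, 34 mm above the plate.
- rail_mouth (a point): Foot of the dovetail's open end, on the plate's top (rail x = -40, z = 12 mm), axes as rail's. The dovetail is 28 mm wide at its foot, 44 mm at its top, 14 mm high; over its first 22 mm it tapers from a tip 6 mm narrower on each side and 3 mm lower. Undercut: nothing goes on from above.
- rail_home (a point): Where the carriage's origin is when it is fully home against the stop (rail x = 90, y = 0, z = 12 mm), axes as rail's; the carriage's axes then point the same way. Sideways play is 2 mm each way until it is clamped.
- carriage: Loose blue carriage, 0.45 to 0.75 kg, 90 (x) x 84 (y) x 26 mm, dovetail slot along x beneath. Origin: centre of its underside; z up; stands on its two jaws, which also slide on the plate. Slot 2 mm wider than the dovetail each side, flared 6 mm more each side over the last 15 mm at +x, the end that goes on first. A lug (z 16 to 26) reaches to y = 94 mm and bears the knob at x = 0, y = 72.
- cradle_grip (a point): A good height to hold the carriage: in the middle of its pale wooden cradle block, 53 mm above its underside; axes as carriage's. The block is 56 (x) x 44 mm (y), from z = 26 to 78 mm above the underside, with a cork-lined groove 20 mm wide along x, 16 mm deep, in its top. Grip it across y (44 mm) from above.
- knob_grip (a point): Centre of the red wing of the clamp knob, on its upright axis, 56 mm above the carriage's underside. Its x axis lies along the wing, z up. The wing is 60 mm (x) by 14 mm (y) by 30 mm high (z from -15 to +15 mm); grip it across its 14 mm.
- clamp_knob (a joint): Turn of the clamp knob, rad: 0 loose, wing along the carriage; grows clockwise seen from above, stop at 1.5; starts at 0 to 0.2. It drives a brass jaw piece, 3.2 mm per rad, that takes up the slot's 4 mm of play by about 1.25, then stiffens and may stall short of 1.5. Friction 0.08 N m; it stays where it is left.
- glue: White glue bottle with a black nozzle, 39 x 38 x 128 mm, origin at the centre of its underside; a bystander.
- tea_mug: Mug 81 mm across, 94 mm high, origin at the centre of its underside; a bystander.

How it is judged:
By the outcome, as a careful person would: the job done as asked, in the order asked, and still so for the second after the job is handed in, with the robot touching nothing.
It also fails if it takes over 64 s, if anything falls off the work surface, if the arm or the gripper's body presses on something with over 40 N, if the wrist force passes 120 N, or if a joint passes its speed limit or range.

ROBOT

A 6-joint arm with a two-finger parallel gripper is mounted at the origin on a cart in front of the work surface, level with it; the furniture and walls round the work are solid. World frame = base frame: x ahead of the robot, y to its left, z up, the work surface at z = 0. Lengths are in m, angles in degrees, forces in N, time in s.
With the tool pointing down it reaches from about 0.375 to 0.9 m from the base axis. Payload 3.1 kg.
Tool frame: the origin (TCP) lies on the centre line of the jaws, within the pads' length; the fingertips stand 8 mm ahead of it and the grasp point (between the pads) lies 11 mm behind it; z points along the fingers, y is the line along which they close (so a half turn about z gives the same grasp; the last joint's range is limited). The gripper opens to 87 mm and grips with 3 to 60 N. Pads are 19 mm wide; open, the fingers measure 117 mm over their backs; the gripper's body (75 mm by 190 mm) begins 51 mm behind the grasp point.
Start: joints at [-87.118, 30.224, 82.088, -0, 67.689, -10.227], TCP at [0.142, -0.609, 0.231] pointing down, gripper open.
Joint ranges: [-176.69, 176.69], [-43.24, 126.21], [12.49, 139.97], [-82, 262], [0, 151.66], [-163.58, 163.58]. Speed limits (degrees/s): [159.86, 159.86, 180, 180, 180, 180].

INTERFACE

Orientations are given as a 3x3 rotation matrix whose columns are the frame's x, y, z axes.
In Python, from rig import * gives the robot as it stands.
- The arm moves only by the tool step_arm, never from a script. Its argument "targets" is a list of rows, each a list of 5 numbers: the opening, from -1 (shut) to 1 (fully open), then the shift along the world's x, y, z normalised to -1 to 1, where 1 is 0.25 m, then the turn about the world's z normalised to -1 to 1, where 1 is 180 degrees. In form: [[fingers, x, y, z, turn], ...]. A call has 1 to 20 rows; each row is the pose to reach, as a shift and turn from the pose commanded when the call began, turning the shorter way round; what a row does not reach only later rows make up. A row lasts 1/10 s, in which the tool goes at most 50 mm and 8.59 degrees, less where a joint would pass 70% of its speed; a pose out of reach is approached as far as the arm can. A call with a number of a shift or a turn outside -1 to 1 is refused whole. A call with a gripper value outside its range is refused whole. The fingers move at their own pace and stop on an object; the grip force is fixed at half the most. Time passes only in rows, so rows that repeat a pose let the fingers close. It gives the time, the measured TCP pose, the force, the opening and the grip force at its end, in the units of the state.
- read_state(): the state, without advancing time (a new reading comes with each control period).
- capture(name): name is "scene" or "top"; returns a dict with "color" (384x512x3 uint8, red, green, blue), "mtx" (3x3 intrinsics, pixels), "pose" (4x4, takes a point from camera to world coordinates). Camera axes: x right, y down, z forward; pixel columns grow to the right and rows downward; lengths in m; the calibration is good to about 2 mm. A picture is of the moment at which its call begins. There is no depth.
- hand_in(): hands the job in; it is judged then, once.
The state is a dict: "time_s": time; "joint_positions": joint angles; "qvel": joint speeds; "tau": joint torques, N m; "position": TCP position; "tcp_rot": TCP orientation; "force": force on the tool from outside, world axes, zero at the start; "moment": the same for the moment, N m; "opening": opening from 0.0 (shut) to 1.0 (fully open); "grasp_force": force on a finger pad.
Only numpy, scipy, OpenCV 4.12 (cv2) and the standard library are available. Lean on these libraries where they do the work, as an engineer would, in place of code of your own. Each camera call takes 0.05 s, during which the arm holds its last target. There are 200 camera calls.

## Working session

There is one attempt and no reset: what is moved stays moved. The work goes in short steps, Python scripts to look and compute and a tool call to move; the robot and the scene stay as the last step left them, time stands still between calls to the robot, and variables do not carry over. Pictures are saved under pics/ and viewed, at most 10 in all, crops included, and the job is handed in when it is done.

Besides the shell and the picture viewer there is one more tool, called by a JSON object that holds its "fn" and its "kwargs", one argument or row to a line. step_arm: Moves the arm, as the interface text tells. Scaled input: -1 to 1 covers 0.25 m each way for a shift and 180 degrees each way for a turn. Its arguments: {"type":"object","properties":{"targets":{"type":"array","items":{"type":"array","items":{"type":"number"}}}},"required":["targets"]}

```bash
mkdir -p pics; ls
python3 - <<'E'
from rig import *
import cv2,numpy as np
for n in("scene","top"):
    c=capture(n); cv2.imwrite(f"pics/{n}0.png",c["color"][:,:,::-1]); np.savez(f"{n}0.npz",**c); print(n,c["mtx"].tolist(),c["pose"].round(4).tolist())
s=read_state();print(s["time_s"],s["position"],s["tcp_rot"],s["force"],s["opening"])
E
```

```text
pics
scene [[484.73021455912624, 0.0, 263.2585021696998], [0.0, 484.73021455912624, 194.00268694828662], [0.0, 0.0, 1.0]] [[-0.8104, -0.457, 0.3666, 0.051], [-0.5857, 0.6164, -0.5263, 0.6001], [0.0145, -0.6412, -0.7672, 1.1089], [0.0, 0.0, 0.0, 1.0]]
top [[404.24250414700026, 0.0, 255.89476395491403], [0.0, 404.24250414700026, 188.9525108848641], [0.0, 0.0, 1.0]] [[0.0108, -0.996, 0.0885, 0.4142], [-0.9999, -0.012, -0.0123, -0.1044], [0.0133, -0.0883, -0.996, 1.458], [0.0, 0.0, 0.0, 1.0]]
0.1 [ 0.14174236 -0.60806751  0.22966096] [[ 9.73946666e-01  2.26777165e-01 -9.40770405e-05]
 [ 2.26776923e-01 -9.73944831e-01  1.92200001e-03]
 [ 3.44239866e-04 -1.89326001e-03 -9.99998149e-01]] [ 0.08694991 -0.23145303 -0.56363294] 1.002709213305135
```

View pics/scene0.png

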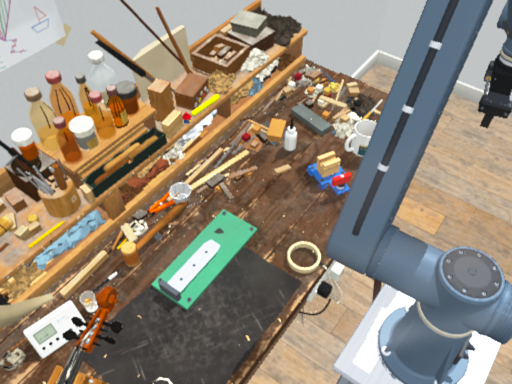

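View pics/top0.png

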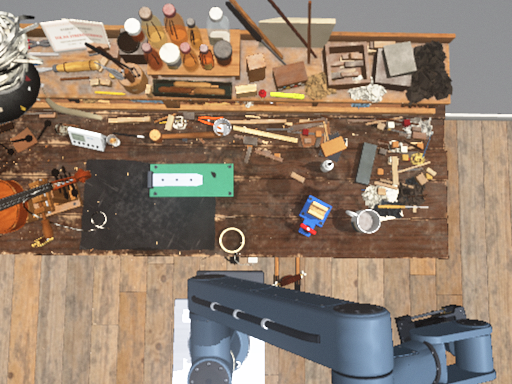

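The scene picture shows the rail at (205,258), with its dark stop at the lower left (170,290), and the carriage at (328,172) with its red knob towards the robot. In the top picture the rail is at (190,180) with the stop at the left (+y), and the carriage is at (314,212). I'll enlarge both.

Run:
```python
import cv2,numpy as np
def crop(n,x,y,w,h,f):
    a=np.load(n+"0.npz")["color"][:,:,::-1][y:y+h,x:x+w]
    a=cv2.resize(a,None,fx=f,fy=f,interpolation=cv2.INTER_CUBIC)
    for i in range(0,w,10):
        cv2.putText(a,str(x+i),(i*f,8),0,.3,(255,255,255),1); cv2.line(a,(i*f,8),(i*f,14),(255,255,255),1)
    for j in range(0,h,10):
        cv2.putText(a,str(y+j),(0,j*f+4),0,.3,(255,255,255),1)
        cv2.line(a,(18,j*f),(24,j*f),(255,255,255),1)
    return a
A=crop("top",145,155,100,50,8); B=crop("scene",295,140,70,60,8);C=crop("top",290,185,60,60,8)
cv2.imwrite("pics/a.png",A)
cv2.imwrite("pics/b.png",np.hstack([cv2.resize(B,(400,343)),cv2.resize(C,(400,400))[:343]]) if 0 else np.hstack([crop("scene",300,145,56,56,7),crop("top",292,190,56,56,7)]))
cv2.imwrite("pics/c.png",crop("scene",148,205,115,105,5))
```

```text
(no output)
```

View pics/a.png

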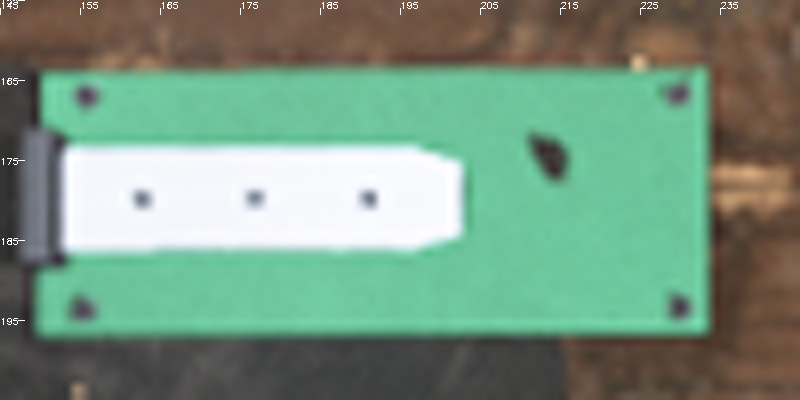

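View pics/b.png

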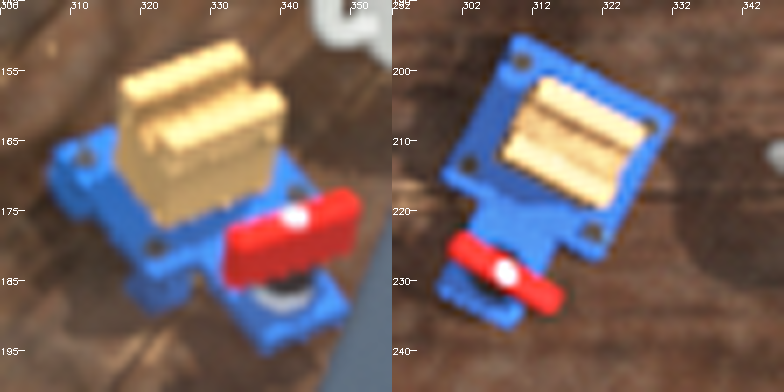

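View pics/c.png

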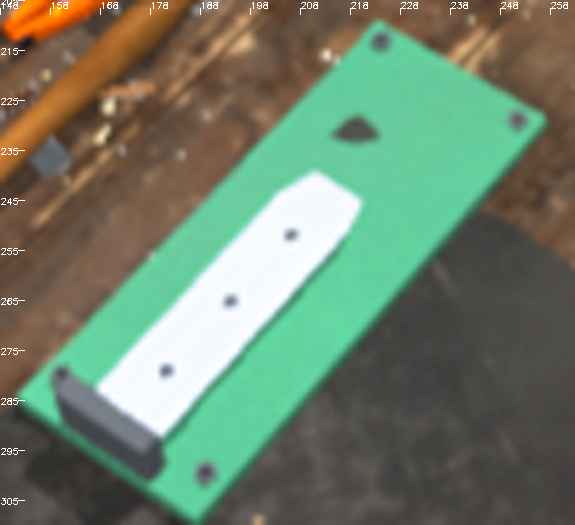

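Readings from the crops:

| Item | Crop | Pixel positions |
|---|---|---|
| Plate corners | top | (40,70), (709,68), (709,333), (36,335) |
| Plate corners | scene | (20,400), (378,20), (546,118), (198,523) |
| Cradle top | right half of b | about (540,76), (648,128), (606,210), (502,158) |
| Cradle top | left half of b | (120,83), (240,42), (287,92), (155,140) |
| Knob's white dot | b | (505,272) and (296,215) |

I'll triangulate from these.

```bash
cat > tri.py <<'E'
import numpy as np,cv2
def load(n):
    d=np.load(n); return d["mtx"],np.linalg.inv(d["pose"])[:3]
def tri(Ks,Ts,ps,pt):
    Ks,Ps=Ks; Kt,Pt=Ts
    X=cv2.triangulatePoints(Ks@Ps,Kt@Pt,np.array(ps,float).T,np.array(pt,float).T); return (X[:3]/X[3]).T
def un(p,f,o): return (np.array(p,float)+.5)/f-.5+np.array(o)
E
python3 - <<'E'
from tri import *
S,T=load("scene0.npz"),load("top0.npz")
def go(name,ps,pt):
    X=tri(S,T,ps,pt); print(name,(X*1000).round(1).tolist()); 
    for (K,P),q in((S,ps),(T,pt)):
        u=np.c_[X,np.ones(len(X))]@(K@P).T; print("  err",(u[:,:2]/u[:,2:]-q).round(1).tolist())
    return X
R=go("rail TL,TR,BR,BL",un([(20,400),(378,20),(546,118),(198,523)],5,(148,205)),un([(40,70),(709,68),(709,333),(36,335)],8,(145,155)))
c=R.mean(0);v=(R[0]+R[3]-R[1]-R[2])/2; print("centre",c,np.linalg.norm(v),"yaw",np.degrees(np.arctan2(v[1],v[0])), "w",np.linalg.norm(R[0]-R[3]))
B=go("block +x-y,-x-y,-x+y,+x+y",un([(120,83),(240,42),(287,92),(155,140)],7,(300,145)),un([(148,76),(256,128),(214,210),(110,158)],7,(292,190)))
c=B.mean(0);v=(B[0]+B[3]-B[1]-B[2])/2;w=(B[2]+B[3]-B[0]-B[1])/2; print("centre",c,np.linalg.norm(v),np.linalg.norm(w),"yaw",np.degrees(np.arctan2(v[1],v[0])),np.degrees(np.arctan2(w[1],w[0]))-90)
K=go("knob",un([(296,215)],7,(300,145)),un([(113,272)],7,(292,190)))
print(np.linalg.norm((K[0]-c)[:2]),np.degrees(np.arctan2(*(K[0]-c)[:2][::-1]))-90)
# plate corners of carriage & wing from top view at fixed heights
def ray(p,z):
    K,P=T;Rm=P[:,:3].T;o=-Rm@P[:,3];d=Rm@np.linalg.inv(K)@[*p,1];return (o+d*(z-o[2])/d[2])[:2]
q=np.array([ray(p,.026) for p in un([(126,35),(280,118),(209,262),(50,172)],7,(292,190))]);print("plate c",q.mean(0),np.degrees(np.arctan2(*((q[0]+q[3]-q[1]-q[2])[::-1]))))
w=np.array([ray(p,.071) for p in un([(66,243),(163,300)],7,(292,190))]);print("wing",w.mean(0),np.degrees(np.arctan2(*((w[0]-w[1])[::-1]))))
E
```

```text
rail TL,TR,BR,BL [[629.0, 260.4, 11.7], [635.4, -39.3, 12.4], [516.2, -40.8, 12.7], [510.0, 258.2, 12.8]]
  err [[-0.6, -0.1], [-0.0, -0.0], [0.2, 0.0], [-0.4, -0.1]]
  err [[0.3, 0.5], [0.0, 0.0], [-0.1, -0.2], [0.2, 0.4]]
centre [0.57265388 0.1096232  0.01238777] 0.2994347569895887 yaw 91.21521650797365 w 0.1190723959845507
block +x-y,-x-y,-x+y,+x+y [[499.4, -315.8, 82.2], [473.4, -369.8, 79.1], [435.7, -345.7, 91.2], [464.5, -293.8, 87.4]]
  err [[0.0, 0.0], [-0.4, -0.0], [0.3, 0.0], [1.4, 0.1]]
  err [[-0.0, -0.0], [0.2, 0.4], [-0.2, -0.4], [-0.8, -1.6]]
centre [ 0.46824388 -0.33127707  0.08497465] 0.05958890109035959 0.043865582165069764 yaw 62.61863998552185 57.57255259688921
knob [[403.8, -299.5, 76.7]]
  err [[-0.1, -0.0]]
  err [[0.0, 0.1]]
0.07179649445708769 63.773607648166234
plate c [ 0.4672231  -0.33367911] 61.60833589662581
wing [ 0.40424986 -0.30097481] 60.17043514641522
```

The rail measures centre (573,110), yaw about 91.2°, plate top 12.4 mm, length 299 and width 119, which agrees with the sizes given. The carriage block is at (467.5,−332.5) with yaw about 62°, and the knob is 72 mm from it, which also agrees. I'll move over the block and turn +49°.

{"fn": "step_arm", "kwargs": {
  "targets": [
    [0.7, 1, 0.85, 0, 0.272],
    [0.7, 1, 0.85, 0, 0.272],
    [0.7, 1, 0.85, 0, 0.272],
    [0.7, 1, 0.85, 0, 0.272],
    [0.7, 1, 0.85, 0, 0.272],
    [0.7, 1, 0.85, 0, 0.272],
    [0.7, 1, 0.85, 0, 0.272],
    [0.7, 1, 0.85, 0, 0.272],
    [0.7, 1, 0.85, 0, 0.272]
  ]
}}

```text
time_s: 1.0
position: [0.3919, -0.3958, 0.2303]
tcp_rot: [[0.467, 0.884, -0.001], [0.884, -0.467, -0.0], [-0.0, -0.001, -1.0]]
force: [-0.3, -0.7, -0.4]
opening: 0.847
grasp_force: 0.0
```

{"fn": "step_arm", "kwargs": {
  "targets": [
    [0.7, 0.302, 0.256, -0.2, 0],
    [0.7, 0.302, 0.256, -0.3, 0],
    [0.7, 0.302, 0.256, -0.4, 0],
    [0.7, 0.302, 0.256, -0.44, 0],
    [0.7, 0.302, 0.256, -0.44, 0],
    [0.7, 0.302, 0.256, -0.44, 0]
  ]
}}

```text
time_s: 1.6
position: [0.4669, -0.3344, 0.1215]
tcp_rot: [[0.47, 0.883, 0.001], [0.883, -0.47, -0.002], [-0.001, 0.002, -1.0]]
force: [-0.3, 0.3, 0.8]
opening: 0.851
grasp_force: 0.0
```

Run:
```python
from rig import *
import cv2,numpy as np
s=read_state();print(s["time_s"],s["position"],np.degrees(np.arctan2(s["tcp_rot"][1][1],s["tcp_rot"][0][1])),s["force"],s["opening"],s["joint_positions"])
o=[]
for n,(x,y,f) in {"scene":(285,110,4),"top":(275,165,4)}.items():
    c=capture(n); np.savez(f"{n}1.npz",**c)
    o.append(cv2.resize(c["color"][y:y+100,x:x+100,::-1],None,fx=f,fy=f,interpolation=cv2.INTER_CUBIC))
cv2.imwrite("pics/d.png",np.hstack(o))
```

```text
1.6 [ 0.46689034 -0.33441607  0.12154869] -28.046002181780963 [-0.26956779  0.30566811  0.77322169] 0.8513391809759412 [-4.67421038e+01  3.47350142e+01  9.50684690e+01 -3.62881007e-02
  5.00832122e+01 -1.86727902e+01]
```

View pics/d.png

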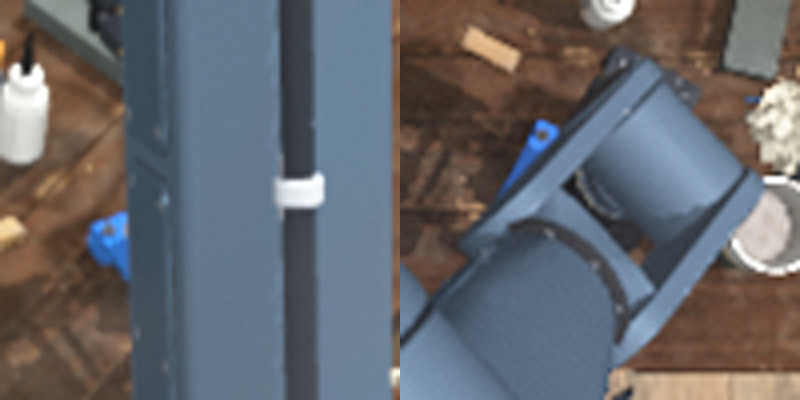

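The arm hides the block, but the tool's pose matches the measurement and the mug and glue are clear. I'll descend and grip.

{"fn": "step_arm", "kwargs": {
  "targets": [
    [0.7, 0, 0, -0.15, 0],
    [0.7, 0, 0, -0.22, 0],
    [0.7, 0, 0, -0.27, 0],
    [0.7, 0, 0, -0.3, 0],
    [0.7, 0, 0, -0.316, 0],
    [0.7, 0, 0, -0.316, 0]
  ]
}}

```text
time_s: 2.3
position: [0.4675, -0.3326, 0.0419]
tcp_rot: [[0.469, 0.883, 0.0], [0.883, -0.469, -0.001], [-0.0, 0.001, -1.0]]
force: [0.1, 0.5, 0.4]
opening: 0.856
grasp_force: 0.0
```

{"fn": "step_arm", "kwargs": {
  "targets": [
    [-0.3, 0, 0, 0, 0],
    [-0.3, 0, 0, 0, 0],
    [-0.3, 0, 0, 0, 0],
    [-0.3, 0, 0, 0, 0],
    [-0.3, 0, 0, 0, 0],
    [-0.3, 0, 0, 0, 0],
    [-0.3, 0, 0, 0, 0],
    [-0.3, 0, 0, 0, 0]
  ]
}}

```text
time_s: 3.1
position: [0.4678, -0.3326, 0.0418]
tcp_rot: [[0.468, 0.883, 0.001], [0.883, -0.468, -0.001], [-0.0, 0.001, -1.0]]
force: [2.2, -0.4, 1.6]
opening: 0.503
grasp_force: 29.9
```

{"fn": "step_arm", "kwargs": {
  "targets": [
    [-0.3, 0, 0, 0.1, 0],
    [-0.3, 0, 0, 0.24, 0],
    [-0.3, 0, 0, 0.24, 0],
    [-0.3, 0.05, 0.1, 0.24, 0.02],
    [-0.3, 0.1, 0.23, 0.24, 0.05],
    [-0.3, 0.2, 0.4, 0.24, 0.08],
    [-0.3, 0.25, 0.55, 0.24, 0.11],
    [-0.3, 0.3, 0.7, 0.24, 0.14],
    [-0.3, 0.35, 0.8, 0.24, 0.162],
    [-0.3, 0.35, 0.8, 0.24, 0.162]
  ]
}}

```text
time_s: 4.1
position: [0.5541, -0.1278, 0.0994]
tcp_rot: [[-0.027, 1.0, -0.004], [1.0, 0.027, 0.003], [0.003, -0.004, -1.0]]
force: [-0.1, -0.3, -5.2]
opening: 0.501
grasp_force: 29.9
```

{"fn": "step_arm", "kwargs": {
  "targets": [
    [-0.3, 0.03, 0.2, 0, 0],
    [-0.3, 0.05, 0.35, 0, 0],
    [-0.3, 0.07, 0.48, 0, 0],
    [-0.3, 0.079, 0.56, 0, 0],
    [-0.3, 0.079, 0.58, 0, 0],
    [-0.3, 0.079, 0.58, 0, 0],
    [-0.3, 0.079, 0.58, 0, 0],
    [-0.3, 0.079, 0.58, 0, 0]
  ]
}}

```text
time_s: 4.9
position: [0.5744, 0.0114, 0.1012]
tcp_rot: [[-0.02, 1.0, -0.001], [1.0, 0.02, -0.0], [-0.0, -0.001, -1.0]]
force: [-0.1, 0.2, -5.1]
opening: 0.505
grasp_force: 29.9
```

Run:
```python
from rig import *
import cv2,numpy as np
s=read_state();print(s["time_s"],s["position"],np.degrees(np.arctan2(s["tcp_rot"][1][1],s["tcp_rot"][0][1])),s["force"],s["moment"],s["opening"],s["joint_positions"])
o=[]
for n,(x,y,f) in {"scene":(165,185,4),"top":(155,130,4)}.items():
    c=capture(n); np.savez(f"{n}2.npz",**c)
    o.append(cv2.resize(c["color"][y:y+120,x:x+100,::-1],None,fx=f,fy=f,interpolation=cv2.INTER_CUBIC))
cv2.imwrite("pics/e.png",np.hstack(o))
```

```text
4.9 [0.5743654  0.01135179 0.10119208] 1.1307327560409859 [-0.13112778  0.19019163 -5.09640312] [-0.05605887 -0.17757525  0.02465208] 0.50497885047607 [-9.99567578e+00  3.65812585e+01  9.56398262e+01 -3.26793693e-02
  4.78080134e+01 -1.11044596e+01]
```

View pics/e.png

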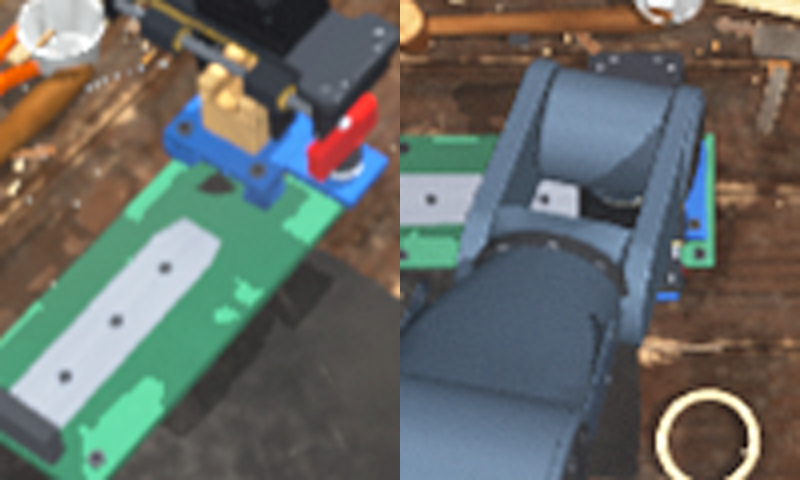

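The scene view shows the carriage level above the apron, in line with the dovetail, with its near face behind the dovetail's tip at about (215,235). I'll lower it.

{"fn": "step_arm", "kwargs": {
  "targets": [
    [-0.3, 0, 0, -0.1, 0],
    [-0.3, 0, 0, -0.16, 0],
    [-0.3, 0, 0, -0.18, 0],
    [-0.3, 0, 0, -0.18, 0],
    [-0.3, 0, 0, -0.186, 0],
    [-0.3, 0, 0, -0.19, 0],
    [-0.3, 0, 0, -0.192, 0],
    [-0.3, 0, 0, -0.192, 0]
  ]
}}

```text
time_s: 5.8
position: [0.5751, 0.0127, 0.0542]
tcp_rot: [[-0.022, 1.0, 0.001], [1.0, 0.022, -0.0], [-0.0, 0.001, -1.0]]
force: [-0.1, -0.7, -4.1]
opening: 0.503
grasp_force: 29.9
```

{"fn": "step_arm", "kwargs": {
  "targets": [
    [-0.3, 0, 0, -0.002, 0],
    [-0.3, 0, 0, -0.004, 0],
    [-0.3, 0, 0, -0.004, 0]
  ]
}}

```text
time_s: 6.1
position: [0.5751, 0.0126, 0.0541]
tcp_rot: [[-0.021, 1.0, 0.001], [1.0, 0.021, -0.0], [-0.0, 0.001, -1.0]]
force: [-0.7, -0.8, 6.8]
opening: 0.502
grasp_force: 29.9
```

The carriage is seated on the plate (height agrees). I'll ease off 0.75 mm and slide in.

{"fn": "step_arm", "kwargs": {
  "targets": [
    [-0.3, 0, 0, 0.003, 0],
    [-0.3, 0, 0.03, 0.003, 0],
    [-0.3, -0.001, 0.06, 0.003, 0],
    [-0.3, -0.002, 0.09, 0.003, 0],
    [-0.3, -0.003, 0.12, 0.003, 0],
    [-0.3, -0.003, 0.15, 0.003, 0],
    [-0.3, -0.004, 0.18, 0.003, 0],
    [-0.3, -0.004, 0.2, 0.003, 0],
    [-0.3, -0.004, 0.2, 0.003, 0]
  ]
}}

```text
time_s: 7.0
position: [0.5749, 0.0635, 0.0542]
tcp_rot: [[-0.023, 1.0, 0.003], [1.0, 0.023, -0.001], [-0.001, 0.003, -1.0]]
force: [0.6, -3.4, 4.7]
opening: 0.504
grasp_force: 30.0
```

{"fn": "step_arm", "kwargs": {
  "targets": [
    [-0.3, 0, 0.03, 0.002, 0],
    [-0.3, -0.001, 0.06, 0.002, 0],
    [-0.3, -0.002, 0.09, 0.002, 0],
    [-0.3, -0.003, 0.12, 0.002, 0],
    [-0.3, -0.003, 0.15, 0.002, 0],
    [-0.3, -0.004, 0.18, 0.002, 0],
    [-0.3, -0.005, 0.21, 0.002, 0],
    [-0.3, -0.005, 0.24, 0.002, 0],
    [-0.3, -0.005, 0.24, 0.002, 0]
  ]
}}

```text
time_s: 7.9
position: [0.5724, 0.1242, 0.0541]
tcp_rot: [[-0.022, 1.0, 0.001], [1.0, 0.022, 0.001], [0.001, 0.001, -1.0]]
force: [0.6, -0.1, 5.0]
opening: 0.502
grasp_force: 29.9
```

{"fn": "step_arm", "kwargs": {
  "targets": [
    [-0.3, 0, 0.04, 0, 0],
    [-0.3, -0.001, 0.08, 0, 0],
    [-0.3, -0.002, 0.12, 0, 0],
    [-0.3, -0.003, 0.16, 0, 0],
    [-0.3, -0.004, 0.2, 0, 0],
    [-0.3, -0.005, 0.23, 0, 0],
    [-0.3, -0.005, 0.25, 0, 0],
    [-0.3, -0.005, 0.265, 0, 0],
    [-0.3, -0.006, 0.27, 0, 0],
    [-0.3, -0.006, 0.27, 0, 0]
  ]
}}

```text
time_s: 8.9
position: [0.571, 0.1902, 0.0542]
tcp_rot: [[-0.022, 1.0, 0.001], [1.0, 0.022, -0.001], [-0.001, 0.001, -1.0]]
force: [0.6, -4.8, 5.7]
opening: 0.504
grasp_force: 30.0
```

{"fn": "step_arm", "kwargs": {
  "targets": [
    [-0.3, 0, 0.006, 0, 0],
    [-0.3, 0, 0.012, 0, 0],
    [-0.3, 0, 0.018, 0, 0],
    [-0.3, 0, 0.024, 0, 0],
    [-0.3, 0, 0.024, 0, 0]
  ]
}}

```text
time_s: 9.4
position: [0.5708, 0.1959, 0.0542]
tcp_rot: [[-0.022, 1.0, 0.0], [1.0, 0.022, -0.001], [-0.001, 0.0, -1.0]]
force: [0.6, -4.4, 6.0]
opening: 0.504
grasp_force: 29.9
```

{"fn": "step_arm", "kwargs": {
  "targets": [
    [-0.3, 0, 0.006, 0, 0],
    [-0.3, 0, 0.012, 0, 0],
    [-0.3, 0, 0.016, 0, 0],
    [-0.3, 0, 0.016, 0, 0]
  ]
}}

```text
time_s: 9.8
position: [0.5708, 0.1998, 0.0542]
tcp_rot: [[-0.022, 1.0, 0.0], [1.0, 0.022, -0.001], [-0.001, 0.0, -1.0]]
force: [0.1, -5.4, 6.1]
opening: 0.506
grasp_force: 29.9
```

{"fn": "step_arm", "kwargs": {
  "targets": [
    [-0.3, 0, 0.005, 0, 0],
    [-0.3, 0, 0.01, 0, 0],
    [-0.3, 0, 0.01, 0, 0]
  ]
}}

```text
time_s: 10.1
position: [0.5708, 0.2019, 0.0542]
tcp_rot: [[-0.022, 1.0, 0.0], [1.0, 0.022, -0.002], [-0.002, 0.0, -1.0]]
force: [0.1, -6.3, 6.1]
opening: 0.502
grasp_force: 29.9
```

{"fn": "step_arm", "kwargs": {
  "targets": [
    [-0.3, 0, 0.005, 0, 0],
    [-0.3, 0, 0.01, 0, 0],
    [-0.3, 0, 0.01, 0, 0]
  ]
}}

```text
time_s: 10.4
position: [0.5707, 0.2022, 0.0544]
tcp_rot: [[-0.023, 1.0, -0.001], [1.0, 0.023, -0.005], [-0.005, -0.001, -1.0]]
force: [-0.9, -13.4, 8.2]
opening: 0.5
grasp_force: 30.0
```

{"fn": "step_arm", "kwargs": {
  "targets": [
    [-0.3, 0, 0.004, 0, 0],
    [-0.3, 0, 0.008, 0, 0],
    [-0.3, 0, 0.008, 0, 0]
  ]
}}

```text
time_s: 10.7
position: [0.5705, 0.2026, 0.0545]
tcp_rot: [[-0.023, 1.0, -0.002], [1.0, 0.023, -0.008], [-0.007, -0.002, -1.0]]
force: [-0.5, -18.4, 9.0]
opening: 0.507
grasp_force: 30.0
```

The stop is met at y = 0.202, with 18 N of resistance. I'll relax the push, open and lift.

{"fn": "step_arm", "kwargs": {
  "targets": [
    [-0.3, 0, -0.008, 0.004, 0],
    [-0.3, 0, -0.01, 0.004, 0],
    [0.6, 0, -0.01, 0.004, 0],
    [0.6, 0, -0.01, 0.004, 0],
    [0.6, 0, -0.01, 0.004, 0],
    [0.6, 0, -0.01, 0.004, 0],
    [0.6, 0, -0.01, 0.004, 0],
    [0.6, 0, -0.01, 0.1, 0],
    [0.6, 0, -0.01, 0.25, 0],
    [0.6, 0, -0.01, 0.4, 0],
    [0.6, 0, -0.01, 0.5, 0],
    [0.6, 0, -0.01, 0.5, 0]
  ]
}}

```text
time_s: 11.9
position: [0.5735, 0.2057, 0.1832]
tcp_rot: [[-0.022, 1.0, 0.009], [1.0, 0.022, 0.002], [0.002, 0.009, -1.0]]
force: [0.2, 0.6, -0.5]
opening: 0.799
grasp_force: 0.0
```

Run:
```python
from rig import *
import cv2,numpy as np
s=read_state();print(s["time_s"],s["position"],s["force"],s["opening"])
c=capture("scene"); np.savez("scene3.npz",**c)
cv2.imwrite("pics/f.png",cv2.resize(c["color"][215:315,130:250,::-1],None,fx=6,fy=6,interpolation=cv2.INTER_CUBIC))
```

```text
11.9 [0.57347181 0.20565402 0.18316605] [ 0.16869236  0.60770581 -0.47568232] 0.7987104494247004
```

View pics/f.png

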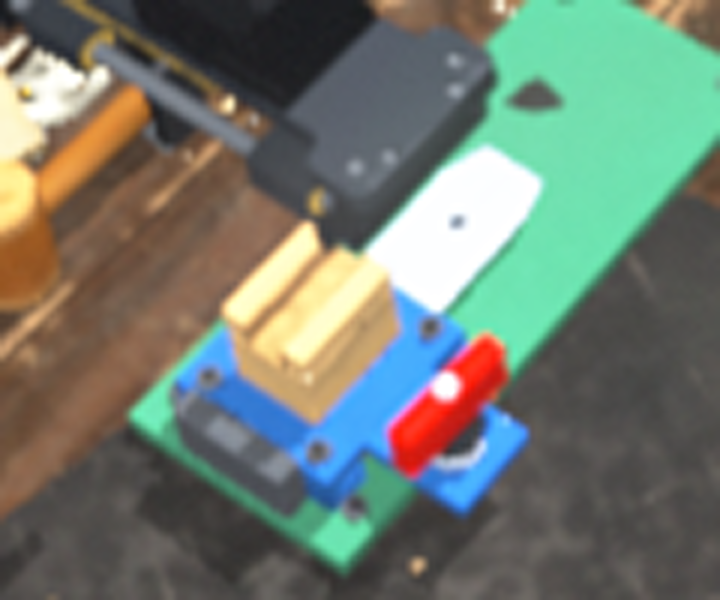

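The carriage sits against the stop. The knob dot is at crop (446,385) and the wing's top runs from about (403,432) to (490,340). I'll locate the knob from these.

Run:
```python
from tri import *
from rig import *
K,P=load("scene3.npz");R=P[:,:3].T;o=-R@P[:,3]
def ray(p,z): d=R@np.linalg.inv(K)@[*p,1];return (o+d*(z-o[2])/d[2])[:2]
a=[ray(p,.084) for p in un([(446,385),(403,432),(490,340)],6,(130,215))];print(a)
d=a[1]-a[2];print(np.degrees(np.arctan2(d[1],d[0])))
s=read_state();print(s["time_s"],s["position"])
```

```text
[array([0.49995607, 0.19667673]), array([0.49991415, 0.22286636]), array([0.49907653, 0.17032791])]
89.08661117928489
11.95 [0.57193278 0.2052916  0.1808773 ]
```

{"fn": "step_arm", "kwargs": {
  "targets": [
    [0.0, 0, 0, 0, 0],
    [0.0, 0, 0, 0, 0]
  ]
}}

```text
time_s: 12.15
position: [0.5695, 0.2047, 0.1771]
tcp_rot: [[-0.022, 1.0, -0.003], [1.0, 0.022, -0.001], [-0.0, -0.004, -1.0]]
force: [0.3, 0.1, 0.2]
opening: 0.693
grasp_force: 0.0
```

{"fn": "step_arm", "kwargs": {
  "targets": [
    [-0.05, -0.15, -0.015, 0, 0],
    [-0.05, -0.281, -0.027, 0, 0],
    [-0.05, -0.281, -0.027, -0.1, 0],
    [-0.05, -0.281, -0.027, -0.2, 0],
    [-0.05, -0.281, -0.027, -0.28, 0],
    [-0.05, -0.281, -0.027, -0.35, 0],
    [-0.05, -0.281, -0.027, -0.41, 0],
    [-0.05, -0.281, -0.027, -0.45, 0],
    [-0.05, -0.281, -0.027, -0.47, 0],
    [-0.05, -0.281, -0.027, -0.48, 0],
    [-0.05, -0.281, -0.027, -0.48, 0]
  ]
}}

```text
time_s: 13.25
position: [0.5006, 0.1981, 0.0587]
tcp_rot: [[-0.021, 1.0, -0.0], [1.0, 0.021, -0.0], [-0.0, -0.0, -1.0]]
force: [0.1, 0.4, 0.7]
opening: 0.471
grasp_force: 0.0
```

{"fn": "step_arm", "kwargs": {
  "targets": [
    [-0.9, 0, 0, 0, 0],
    [-0.9, 0, 0, 0, 0],
    [-0.9, 0, 0, 0, 0],
    [-0.9, 0, 0, 0, 0],
    [-0.9, 0, 0, 0, 0],
    [-0.9, 0, 0, 0, 0],
    [-0.9, 0, 0, 0, 0]
  ]
}}

```text
time_s: 13.95
position: [0.4993, 0.198, 0.0591]
tcp_rot: [[-0.022, 1.0, -0.002], [1.0, 0.022, -0.0], [-0.0, -0.002, -1.0]]
force: [-4.7, -0.4, 6.2]
opening: 0.286
grasp_force: 30.0
```

{"fn": "step_arm", "kwargs": {
  "targets": [
    [-0.9, 0, 0, 0, 0],
    [-0.9, 0, 0, 0, 0]
  ]
}}

```text
time_s: 14.15
position: [0.4992, 0.198, 0.0591]
tcp_rot: [[-0.021, 1.0, -0.002], [1.0, 0.021, -0.0], [-0.0, -0.002, -1.0]]
force: [-4.5, 0.0, 6.1]
opening: 0.284
grasp_force: 30.0
```

Run:
```python
from rig import *
import cv2,numpy as np
s=read_state();print(s["time_s"],s["position"],s["force"],s["moment"],s["opening"])
c=capture("scene"); np.savez("scene4.npz",**c)
cv2.imwrite("pics/g.png",cv2.resize(c["color"][215:315,130:250,::-1],None,fx=6,fy=6,interpolation=cv2.INTER_CUBIC))
```

```text
14.15 [0.49924444 0.19799215 0.05909754] [-4.49882002  0.02721952  6.07825848] [-0.09404962  0.7196873   0.05167868] 0.2840007287222948
```

View pics/g.png

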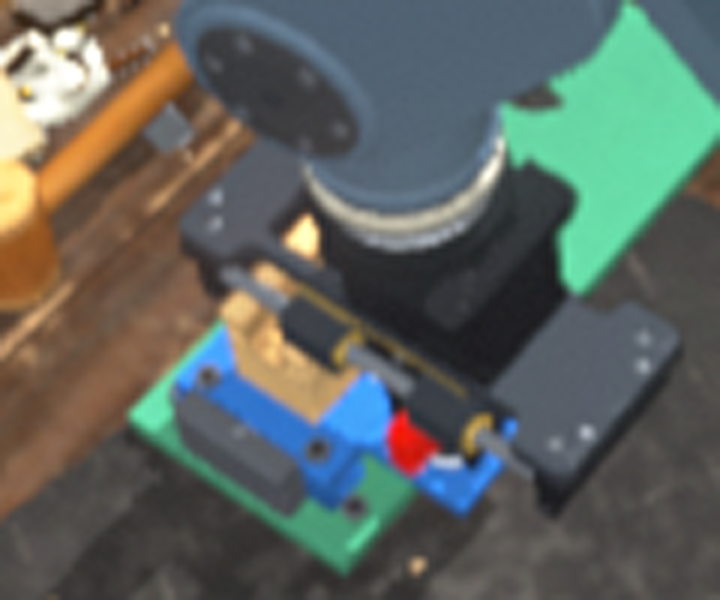

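The red wing end shows at (407,443) between the fingers, but the opening is 25 mm with an upward force. The tips are therefore on the hub below the wing, so I'll open, raise 9 mm and grip again.

{"fn": "step_arm", "kwargs": {
  "targets": [
    [-0.1, 0, 0, 0, 0],
    [-0.1, 0, 0, 0, 0],
    [-0.1, 0, 0, 0.036, 0],
    [-0.1, 0, 0, 0.036, 0],
    [-0.1, 0, 0, 0.036, 0],
    [-0.9, 0, 0, 0.036, 0],
    [-0.9, 0, 0, 0.036, 0],
    [-0.9, 0, 0, 0.036, 0],
    [-0.9, 0, 0, 0.036, 0],
    [-0.9, 0, 0, 0.036, 0],
    [-0.9, 0, 0, 0.036, 0],
    [-0.9, 0, 0, 0.036, 0]
  ]
}}

```text
time_s: 15.4
position: [0.4998, 0.198, 0.0676]
tcp_rot: [[-0.021, 1.0, -0.002], [1.0, 0.021, -0.0], [-0.0, -0.002, -1.0]]
force: [-1.8, 0.3, 0.8]
opening: 0.156
grasp_force: 30.0
```

The opening is now 13.6 mm, so the wing is gripped. I'll turn it clockwise.

{"fn": "step_arm", "kwargs": {
  "targets": [
    [-0.9, 0, 0, 0, -0.04],
    [-0.9, 0, 0, 0, -0.08],
    [-0.9, 0, 0, 0, -0.12],
    [-0.9, 0, 0, 0, -0.16],
    [-0.9, 0, 0, 0, -0.2],
    [-0.9, 0, 0, 0, -0.24],
    [-0.9, 0, 0, 0, -0.28],
    [-0.9, 0, 0, 0, -0.32],
    [-0.9, 0, 0, 0, -0.35],
    [-0.9, 0, 0, 0, -0.35]
  ]
}}

```text
time_s: 16.4
position: [0.4981, 0.198, 0.0676]
tcp_rot: [[0.881, 0.473, -0.005], [0.473, -0.881, -0.001], [-0.005, -0.002, -1.0]]
force: [-5.4, -0.1, 4.3]
opening: 0.158
grasp_force: 30.0
```

```bash
cat > st.py <<'E'
from rig import *
import numpy as np
s=read_state();print(s["time_s"],s["position"].round(4),"yaw",np.degrees(np.arctan2(s["tcp_rot"][1][1],s["tcp_rot"][0][1])).round(1),s["force"].round(1),s["moment"].round(2),s["opening"],s["joint_positions"][5])
E
python3 st.py
```

```text
16.4 [0.4981 0.198  0.0676] yaw -61.8 [-5.4 -0.1  4.3] [ 0.06  0.91 -0.03] 0.15827143937773316 71.451839301742
```

{"fn": "step_arm", "kwargs": {
  "targets": [
    [-0.9, 0, 0, 0, -0.03],
    [-0.9, 0, 0, 0, -0.06],
    [-0.9, 0, 0, 0, -0.09],
    [-0.9, 0, 0, 0, -0.11],
    [-0.9, 0, 0, 0, -0.11]
  ]
}}

```text
time_s: 16.9
position: [0.4976, 0.1976, 0.0676]
tcp_rot: [[0.989, 0.148, -0.006], [0.148, -0.989, -0.001], [-0.006, 0.0, -1.0]]
force: [-6.1, -0.8, 4.3]
opening: 0.157
grasp_force: 30.0
```

```bash
python3 st.py
```

```text
16.9 [0.4976 0.1976 0.0676] yaw -81.5 [-6.1 -0.8  4.3] [-0.21  1.03  0.  ] 0.15746102794068362 91.18359629547746
```

{"fn": "step_arm", "kwargs": {
  "targets": [
    [-0.9, 0, 0, 0, -0.02],
    [-0.9, 0, 0, 0, -0.04],
    [-0.9, 0, 0, 0, -0.04]
  ]
}}

```text
time_s: 17.2
position: [0.4978, 0.1975, 0.0676]
tcp_rot: [[1.0, 0.027, -0.005], [0.027, -1.0, -0.002], [-0.005, 0.002, -1.0]]
force: [-6.1, -1.1, 4.7]
opening: 0.161
grasp_force: 30.0
```

```bash
python3 st.py
```

```text
17.2 [0.4978 0.1975 0.0676] yaw -88.5 [-6.1 -1.1  4.7] [-0.08  0.94  0.63] 0.16073370234381346 98.26854485951438
```

{"fn": "step_arm", "kwargs": {
  "targets": [
    [-0.9, 0, 0, 0, -0.02],
    [-0.9, 0, 0, 0, -0.04],
    [-0.9, 0, 0, 0, -0.04]
  ]
}}

```text
time_s: 17.5
position: [0.4984, 0.1976, 0.0676]
tcp_rot: [[0.995, -0.098, -0.004], [-0.098, -0.995, -0.002], [-0.004, 0.002, -1.0]]
force: [-5.7, 0.2, 3.8]
opening: 0.179
grasp_force: 34.0
```

```bash
python3 st.py
```

```text
17.5 [0.4984 0.1976 0.0676] yaw -95.6 [-5.7  0.2  3.8] [-0.13  0.96  0.95] 0.17934288337452778 105.40829728681597
```

The twisting moment rose to 0.95 N m and the pads began to spread, so the knob is at its stop. I'll release, lift and check.

{"fn": "step_arm", "kwargs": {
  "targets": [
    [0, 0, 0, 0, 0],
    [0, 0, 0, 0, 0],
    [0, 0, 0, 0, 0],
    [0, 0, 0, 0, 0],
    [0, 0, 0, 0.1, 0],
    [0, 0, 0, 0.25, 0],
    [0, 0, 0, 0.4, 0],
    [0, 0, 0, 0.6, 0],
    [0, 0, 0, 0.75, 0],
    [0, -0.1, -0.2, 0.8, 0],
    [0, -0.1, -0.4, 0.8, 0],
    [0, -0.1, -0.6, 0.8, 0],
    [0, -0.1, -0.8, 0.8, 0],
    [0, -0.1, -0.8, 0.8, 0],
    [0, -0.1, -0.8, 0.8, 0],
    [0, -0.1, -0.8, 0.8, 0]
  ]
}}

```text
time_s: 19.1
position: [0.4755, -0.0011, 0.2677]
tcp_rot: [[0.995, -0.104, -0.0], [-0.104, -0.995, 0.001], [-0.0, -0.001, -1.0]]
force: [-0.0, 0.9, 0.7]
opening: 0.501
grasp_force: 0.0
```

```bash
python3 st.py
python3 - <<'E'
from rig import *
import cv2,numpy as np
c=capture("scene"); np.savez("scene5.npz",**c)
t=capture("top"); np.savez("top5.npz",**t)
f=lambda a:cv2.resize(a,None,fx=4,fy=4,interpolation=cv2.INTER_CUBIC)
cv2.imwrite("pics/h.png",np.hstack([f(c["color"][220:315,135:235,::-1]),f(t["color"][140:235,135:235,::-1])]))
E
```

```text
19.1 [ 0.4755 -0.0011  0.2677] yaw -96.0 [-0.   0.9  0.7] [-0.03  0.02  0.02] 0.5011050376088162 82.27799458714216
```

View pics/h.png

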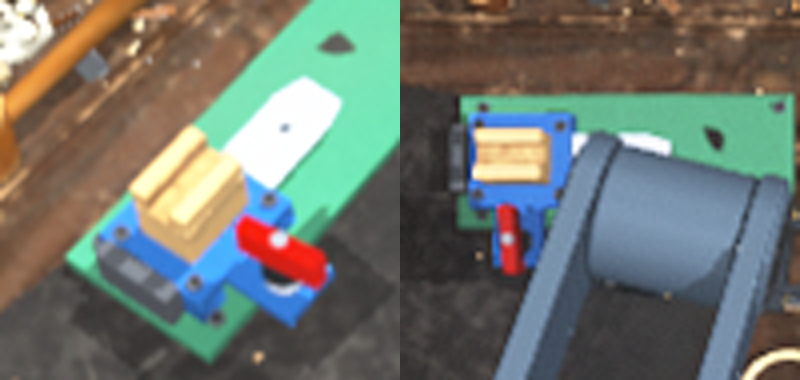

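The wing has turned about 86° in the top view, its ends at (507,210) and (512,268), and the carriage is next to the stop. I'll check numerically whether the carriage moved during clamping, and where it lies.

Run:
```python
from tri import *
a=np.load("scene3.npz")["color"][...,::-1];b=np.load("scene5.npz")["color"][...,::-1]
g=lambda i:cv2.cvtColor(i,cv2.COLOR_BGR2GRAY).astype(np.float32)
for n,(y0,y1,x0,x1) in {"block":(262,290,165,200),"stop":(280,303,155,182),"bolts":(285,300,170,195)}.items():
    print(n,cv2.phaseCorrelate(g(a)[y0:y1,x0:x1],g(b)[y0:y1,x0:x1]))
# top view: carriage plate extents at z=.038, wing angle
t=np.load("top5.npz");K,P=load("top5.npz");h=cv2.cvtColor(t["color"],cv2.COLOR_RGB2HSV)
R=P[:,:3].T;o=-R@P[:,3]
def ray(p,z): d=R@np.linalg.inv(K)@[*p,1];return (o+d*(z-o[2])/d[2])[:2]*1000
m=(cv2.inRange(h,(105,120,60),(125,255,255)))[:, :178]; ys,xs=np.nonzero(m[168:190]); print("blue left col",np.percentile(xs,1),"y",ray((np.percentile(xs,1)-.5,180),.038))
r=cv2.inRange(h,(0,150,80),(8,255,255))|cv2.inRange(h,(172,150,80),(180,255,255)); r[:,:150]=0;r[:,175:]=0;r[:185]=0;r[212:]=0
ys,xs=np.nonzero(r);p=np.c_[xs,ys].astype(float);c=p.mean(0);w,v=np.linalg.eigh(np.cov((p-c).T));d=v[:,1]
e=ray(c+10*d,.083)-ray(c-10*d,.083);print("wing yaw",np.degrees(np.arctan2(e[1],e[0]))%180,"centre",ray(c,.083),len(p))
```

```text
block ((0.5343400625605526, 0.3103973625157437), 0.7817057070908723)
stop ((0.804582127790443, 0.13706507664654133), 0.9869961183012268)
bolts ((1.1341297175312288, 0.40595377725247417), 0.7857134730021159)
blue left col 152.0 y [567.61145324 246.08926962]
wing yaw 8.393397090242416 centre [495.50858952 196.50434806] 66
```

The carriage moved about 2 mm sideways, which is the clamp taking up the play, and its front edge is still at the stop. To be sure the knob is fully tight, I'll grip once more slightly clockwise of the wing and re-tighten.

{"fn": "step_arm", "kwargs": {
  "targets": [
    [0, 0.1, 0.2, 0, 0.036],
    [0, 0.1, 0.4, 0, 0.036],
    [0, 0.1, 0.6, 0, 0.036],
    [0, 0.1, 0.8, 0, 0.036],
    [0, 0.1, 0.8, 0, 0.036],
    [0, 0.1, 0.8, -0.2, 0.036],
    [0, 0.1, 0.8, -0.4, 0.036],
    [0, 0.1, 0.8, -0.55, 0.036],
    [0, 0.1, 0.8, -0.68, 0.036],
    [0, 0.1, 0.8, -0.76, 0.036],
    [0, 0.1, 0.8, -0.8, 0.036],
    [0, 0.1, 0.8, -0.8, 0.036]
  ]
}}

```text
time_s: 20.4
position: [0.4995, 0.1985, 0.0667]
tcp_rot: [[1.0, 0.01, -0.003], [0.01, -1.0, -0.0], [-0.003, 0.0, -1.0]]
force: [0.4, -0.3, -0.1]
opening: 0.5
grasp_force: 0.0
```

{"fn": "step_arm", "kwargs": {
  "targets": [
    [-0.9, 0, 0, 0, 0],
    [-0.9, 0, 0, 0, 0],
    [-0.9, 0, 0, 0, 0],
    [-0.9, 0, 0, 0, 0],
    [-0.9, 0, 0, 0, 0],
    [-0.9, 0, 0, 0, 0],
    [-0.9, 0, 0, 0, 0],
    [-0.9, 0, 0, 0, 0]
  ]
}}

```text
time_s: 21.2
position: [0.501, 0.1979, 0.0686]
tcp_rot: [[1.0, 0.01, 0.001], [0.01, -1.0, -0.0], [0.001, 0.0, -1.0]]
force: [-0.1, -2.3, 5.3]
opening: 0.17
grasp_force: 28.2
```

```bash
python3 st.py
```

```text
21.2 [0.501  0.1979 0.0686] yaw -89.5 [-0.1 -2.3  5.3] [-0.28  0.1   0.18] 0.1701976213978404 99.16159734971043
```

{"fn": "step_arm", "kwargs": {
  "targets": [
    [-0.9, 0, 0, 0, -0.02],
    [-0.9, 0, 0, 0, -0.05],
    [-0.9, 0, 0, 0, -0.05],
    [-0.9, 0, 0, 0, -0.05]
  ]
}}

```text
time_s: 21.6
position: [0.5012, 0.1978, 0.0685]
tcp_rot: [[0.99, -0.142, 0.002], [-0.142, -0.99, -0.001], [0.002, 0.001, -1.0]]
force: [-0.3, -1.5, 5.2]
opening: 0.191
grasp_force: 35.8
```

```bash
python3 st.py
```

```text
21.6 [0.5012 0.1978 0.0685] yaw -98.2 [-0.3 -1.5  5.2] [-0.19  0.06  0.99] 0.19105604913176175 108.00181691054036
```

It stalls at the same torque, so it is fully tight. I'll release and clear away.

{"fn": "step_arm", "kwargs": {
  "targets": [
    [0, 0, 0, 0, 0],
    [0, 0, 0, 0, 0],
    [0, 0, 0, 0, 0],
    [0, 0, 0, 0, 0],
    [0, 0, 0, 0.1, 0],
    [0, 0, 0, 0.25, 0],
    [0, 0, 0, 0.4, 0],
    [0, 0, 0, 0.6, 0],
    [0, 0, 0, 0.75, 0],
    [0, -0.1, -0.2, 0.8, 0],
    [0, -0.1, -0.4, 0.8, 0],
    [0, -0.1, -0.6, 0.8, 0],
    [0, -0.1, -0.8, 0.8, 0],
    [0, -0.1, -0.8, 0.8, 0],
    [0, -0.1, -0.8, 0.8, 0]
  ]
}}

```text
time_s: 23.1
position: [0.4753, -0.0031, 0.2676]
tcp_rot: [[0.988, -0.152, -0.001], [-0.152, -0.988, 0.001], [-0.001, -0.001, -1.0]]
force: [0.6, 0.5, 0.6]
opening: 0.498
grasp_force: 0.0
```

Run:
```python
from rig import *
from tri import *
t=capture("top");c=capture("scene")
h=cv2.cvtColor(t["color"],cv2.COLOR_RGB2HSV);K=t["mtx"];R=t["pose"][:3,:3];o=t["pose"][:3,3]
def ray(p,z): d=R@np.linalg.inv(K)@[*p,1];return (o+d*(z-o[2])/d[2])[:2]*1000
m=cv2.inRange(h,(105,120,60),(125,255,255))[:, :178]; ys,xs=np.nonzero(m[168:190]); print("front y",ray((np.percentile(xs,1)-.5,180),.038))
g=lambda i:cv2.cvtColor(i,cv2.COLOR_RGB2GRAY).astype(np.float32)
for n in("scene3.npz","scene5.npz"): print(cv2.phaseCorrelate(g(np.load(n)["color"])[262:300,155:200],g(c["color"])[262:300,155:200]))
for n,k,(y0,y1,x0,x1) in(("top0.npz",t,(150,240,318,385)),("scene0.npz",c,(120,155,280,300))): print("bystander diff",np.abs(g(np.load(n)["color"])-g(k["color"]))[y0:y1,x0:x1].mean())
```

```text
front y [567.61145324 246.08926962]
((0.8472068119313434, 0.21819468201330494), 0.7945555395550198)
((0.48449440085650153, 0.02957672118825272), 1.010530672007137)
bystander diff 8.690381
bystander diff 57.612858
```

Run:
```python
from rig import *
import numpy as np,cv2
t=capture("top")["color"];z=np.load("top0.npz")["color"]
f=lambda i:cv2.cvtColor(i,cv2.COLOR_RGB2GRAY).astype(np.float32)
for n,(y0,y1,x0,x1) in {"glue":(155,176,316,340),"mug":(204,238,345,385)}.items():
    r=cv2.matchTemplate(f(t)[y0-6:y1+6,x0-6:x1+6],f(z)[y0:y1,x0:x1],cv2.TM_CCOEFF_NORMED);print(n,r.max(),np.unravel_index(r.argmax(),r.shape))
```

```text
glue 0.97448194 (np.int64(6), np.int64(6))
mug 0.9993717 (np.int64(6), np.int64(6))
```

The glue bottle and mug haven't moved, and the carriage is home and clamped.

```bash
python3 -c "
from rig import *
print(hand_in())"
```

```text
the job is handed in; nothing more can be done
None
```

The carriage is on the way against the end stop and its knob is turned clockwise until it stalled; the gripper is clear, the glue bottle and mug have not moved, and the job is handed in at about 23 s (result not shown).

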